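# Switch on the clamping air

### The arm

A 6-joint arm with a two-finger parallel gripper is mounted at the origin on a cart in front of the work surface, level with it; the furniture and walls round the work are solid. World frame = base frame: x ahead of the robot, y to its left, z up, the work surface at z = 0. Lengths are in m, angles in rad, forces in N, time in s.
With the tool pointing down it reaches from about 0.35 to 0.775 m from the base axis. Payload 7.3 kg.
Tool frame: the origin (TCP) lies at the centre of the arm's flange, where the gripper is bolted on; the fingertips stand 178 mm ahead of it and the grasp point (between the pads) lies 159 mm ahead of it; z points along the fingers, y is the line along which they close (so a half turn about z gives the same grasp; the last joint's range is limited). The gripper opens to 92 mm and grips with 3 to 60 N. Pads are 19 mm wide; open, the fingers measure 130 mm over their backs; the gripper's body (75 mm by 190 mm) begins 47 mm behind the grasp point.
Start: joints at [1.01, 0.342, 1.524, -0, 1.275, -0.146], TCP at [0.212, 0.48, 0.405] pointing down, gripper open.
Joint ranges: [-2.53, 2.53], [-0.77, 2.02], [0.04, 2.7], [-1, 4.14], [0.28, 2.66], [-3.11, 3.11]. Speed limits (rad/s): [2.57, 2.57, 3.14, 3.14, 3.14, 3.14].

### API

Orientations are given as [roll, pitch, yaw] about the fixed x, y, z axes, in that order (R = Rz(yaw) Ry(pitch) Rx(roll)).
In Python, from cell import telemetry, vision, ticket gives the robot as it stands.
- The arm moves only by the shell command python3 -m crank 'ROWS' [FORCE]. ROWS is JSON, a list of rows, each a list of 5 numbers: the gripper command: -1 is shut, 1 is fully open, values between are in proportion, then the shift along the tool's x, y, z in mm, then the turn about the tool's z in rad. In form: [[fingers, dx, dy, dz, roll], ...]. A call has 1 to 12 rows; each row is the pose to reach, as a shift and turn from the pose commanded when the call began, along the tool's axes at that moment; what a row does not reach only later rows make up. A row lasts 1/12 s, in which the tool goes at most 41.7 mm and 7.16 degrees, less where a joint would pass 70% of its speed; a pose out of reach is approached as far as the arm can. A call with a gripper value outside its range is refused whole. The fingers move at their own pace and stop on an object; FORCE is the grip in N (left out, the last holds). Time passes only in rows, so rows that repeat a pose let the fingers close. It gives the time, the measured TCP pose, the force, the opening and the grip force at its end, in the units of the state.
- telemetry.observe(): the state, without advancing time (a new reading comes with each control period).
- vision.read_camera(name): name is "side" or "top" or "wrist"; returns (picture, depth): 384x512x3 uint8, red, green, blue; 384x512 float32, m along the optical axis (not along the pixel's ray), 0 where there is no reading.
- vision.get_calibration(name): a dict with "camera_matrix" (3x3 intrinsics, pixels), "dist" ([k1, k2, p1, p2, k3] as OpenCV has them; the pictures are not rectified), "rvec" (rotation vector, rad) and "tvec" (3), from world to camera coordinates, as OpenCV has them. Camera axes: x right, y down, z forward; pixel columns grow to the right and rows downward; lengths in m; the calibration is good to about 2 mm. A picture is of the moment at which its call begins: read the wrist's pose just before it. get_calibration takes no time and is no camera call; for the wrist camera it gives the pose at the moment of the call.
- ticket.hand_in(): hands the job in; it is judged then, once.
The state is a dict: "time": time; "qpos": joint angles; "qvel": joint speeds; "joint_efforts": joint torques, N m; "tool_pos": TCP position; "tool_rot": TCP orientation; "contact_force": force on the tool from outside, world axes, zero at the start; "torque": the same for the moment, N m; "opening": finger opening in m; "grip_force": force on a finger pad.
Only numpy, scipy, OpenCV 4.12 (cv2) and the standard library are available. Lean on these libraries where they do the work, as an engineer would, in place of code of your own. Each camera call takes 0.05 s, during which the arm holds its last target. There are 200 camera calls.

### The job

Switch on the air for the clamping fixture by pressing the three push valves down with a fingertip, gently and in this order: first the one with the wide mushroom head, then the one with the square head, last the one with the small round head. Press each plunger down most or all of its travel; it stays down by itself. Do not lift, shift or tip the valves, and leave the other things on the table where they lie.

Things in the scene. Friction and masses are not known exactly. Their poses are not given: they have to be found in the camera images.
- mushroom_valve: push valve: loose 0.9 kg aluminium block (weight varies) 52 x 52 mm, 44 mm tall, on a black rubber foot 66 x 66 mm; on top a black plunger with a wide domed round head, 47 mm across, its flat crown 20 mm across. Origin: centre of the foot's underside, z up; two brass ports stick out 12 mm at +x. The three valves differ only in their heads and may stand in any order.
- mushroom_valve_plunger (a joint): plunger of this valve, m pushed down: 0 = fully up (at the start 0 to 0.003), 0.016 = at its stop; it slides straight down against about 3 N of friction, has no spring and stays where it is left; the valve is switched from 0.010 on
- mushroom_valve_top (a point): centre of the top face of this valve's head, 87 mm above the table when the plunger is fully up, 71 mm when it is at its stop; the head is 10 mm thick, moves with the plunger and sits on a rubber cushion that gives about 1 mm per 2 N (8 mm at most), so the top is about 1.5 mm lower while being pushed
- square_valve: push valve: loose 0.9 kg aluminium block (weight varies) 52 x 52 mm, 44 mm tall, on a black rubber foot 66 x 66 mm; on top a black plunger with a square flat head, 28 x 28 mm. Origin: centre of the foot's underside, z up; two brass ports stick out 12 mm at +x. The three valves differ only in their heads and may stand in any order.
- square_valve_plunger (a joint): plunger of this valve, m pushed down: 0 = fully up (at the start 0 to 0.003), 0.016 = at its stop; it slides straight down against about 3 N of friction, has no spring and stays where it is left; the valve is switched from 0.010 on
- square_valve_top (a point): centre of the top face of this valve's head, 87 mm above the table when the plunger is fully up, 71 mm when it is at its stop; the head is 10 mm thick, moves with the plunger and sits on a rubber cushion that gives about 1 mm per 2 N (8 mm at most), so the top is about 1.5 mm lower while being pushed
- pin_valve: push valve: loose 0.9 kg aluminium block (weight varies) 52 x 52 mm, 44 mm tall, on a black rubber foot 66 x 66 mm; on top a black plunger with a small round flat head, only 16 mm across. Origin: centre of the foot's underside, z up; two brass ports stick out 12 mm at +x. The three valves differ only in their heads and may stand in any order.
- pin_valve_plunger (a joint): plunger of this valve, m pushed down: 0 = fully up (at the start 0 to 0.003), 0.016 = at its stop; it slides straight down against about 3 N of friction, has no spring and stays where it is left; the valve is switched from 0.010 on
- pin_valve_top (a point): centre of the top face of this valve's head, 87 mm above the table when the plunger is fully up, 71 mm when it is at its stop; the head is 10 mm thick, moves with the plunger and sits on a rubber cushion that gives about 1 mm per 2 N (8 mm at most), so the top is about 1.5 mm lower while being pushed
- bushing_2: grey turned bushing 30 mm across, 30 mm tall, standing upright; loose bystander, not to be moved. Origin: centre of its underside
- hex_nut_1: hexagon nut 24 mm across, 12 mm tall, lying flat; loose bystander, not to be moved. Origin: centre of its underside
- pliers_black: black-handled pliers 61 x 163 mm, 14 mm tall, lying flat, long axis along y; loose bystander, not to be moved. Origin: centre of its underside
- housing_1: grey moulded housing 42 x 62 mm, 24 mm tall; loose bystander, not to be moved. Origin: centre of its underside
- screwdriver_red: red-handled screwdriver 246 mm long along y, 23 mm tall; loose bystander, not to be moved. Origin: centre of its underside
- steel_block: steel block 30 x 50 mm, 25 mm tall; loose bystander, not to be moved. Origin: centre of its underside
There are look-alikes about, which are no part of the job. Leave any turquoise look-alike of the mushroom_valve alone. What is shaped like the pin_valve but orange is not meant.

How it is judged:
By the outcome, as a careful person would: the job done as asked, in the order asked, and still so for the second after the job is handed in, with the robot touching nothing.
It also fails if it takes over 48 s, if anything falls off the work surface, if the arm or the gripper's body presses on something with over 40 N, if the wrist force passes 120 N, or if a joint passes its speed limit or range.

## Working session

There is one attempt and no reset: what is moved stays moved. The work goes in short steps, Python scripts to look and compute and a shell command to move; the robot and the scene stay as the last step left them, time stands still between calls to the robot, and variables do not carry over. Pictures are saved under pics/ and viewed, at most 10 in all, crops included, and the job is handed in when it is done.

```bash
mkdir -p pics; ls; cat > h.py <<'E'
import numpy as np, cv2
from cell import telemetry, vision, ticket
def cloud(name):
    c=vision.get_calibration(name); im,d=vision.read_camera(name)
    K=np.array(c["camera_matrix"],float); D=np.array(c["dist"],float)
    h,w=d.shape; u,v=np.meshgrid(np.arange(w),np.arange(h))
    p=cv2.undistortPoints(np.stack([u,v],-1).reshape(-1,1,2).astype(np.float64),K,D).reshape(h,w,2)
    P=np.dstack([p*d[...,None],d]); R=cv2.Rodrigues(np.array(c["rvec"],float))[0]
    W=(P-np.array(c["tvec"],float).reshape(3))@R; W[d==0]=np.nan
    return im,W
def save(n,im,s=1):
    cv2.imwrite(f"pics/{n}.png",cv2.resize(im[...,::-1],None,fx=s,fy=s,interpolation=cv2.INTER_CUBIC))
E
python3 - <<'E'
from h import *
s=telemetry.observe(); print(s)
for n in("top","side"):
    im,W=cloud(n); np.savez(n,im=im,W=W); save(n,im,1.5)
E
```

```text
pics
{'time': 0.0, 'qpos': array([ 1.01000819e+00,  3.42680506e-01,  1.52502397e+00,  1.99240109e-05,
        1.27540735e+00, -1.45949353e-01]), 'qvel': array([-0.00046276,  0.00054509,  0.00074721, -0.00216246, -0.00159418,
        0.00103102]), 'joint_efforts': array([-2.16962289e-03, -4.31250465e+01, -2.44215077e+01,  7.14210025e-02,
        5.61986875e-02, -1.23231071e-04]), 'tool_pos': array([0.21147172, 0.48036619, 0.40406425]), 'tool_rot': array([-3.14009240e+00, -2.39785760e-04,  2.72674787e+00]), 'contact_force': array([-0.14441511,  0.22676056,  0.87575356]), 'torque': array([-0.00268933, -0.00734124, -0.00371905]), 'grip_force': 0.0, 'opening': 0.0920577765693735}
```

View pics/top.png

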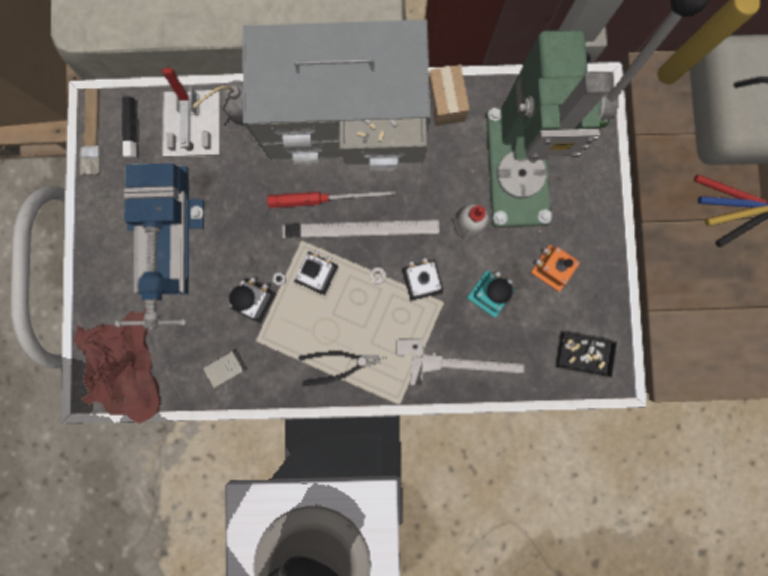

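View pics/side.png

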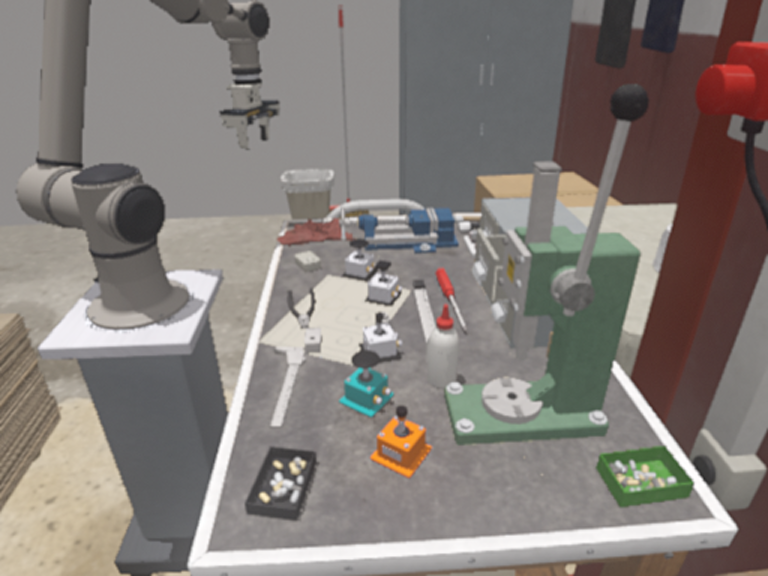

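The top view (1.5x) shows these candidates:
- White mushroom at (243,297)
- White square at (315,268)
- White pin at (423,278)
- Turquoise mushroom look-alike at (497,290), not wanted
- Orange pin look-alike at (560,262), not wanted

Next I measure the heads and check them in a close crop.

```bash
python3 - <<'E'
from h import *
T=np.load("top.npz"); im,W=T["im"],T["W"]
for n,(u,v) in dict(mush=(162,198),sq=(210,179),pin=(282,185)).items():
    w=W[v-22:v+22,u-22:u+22].reshape(-1,3); 
    for lo,hi in((.074,.1),(.036,.056)):
        q=w[(w[:,2]>lo)&(w[:,2]<hi)]
        r=cv2.minAreaRect((q[:,:2]*1000).astype(np.float32)) if len(q)>2 else 0
        print(n,lo,len(q),q.mean(0).round(4),np.median(q[:,2]).round(4),r)
print("table",np.nanmedian(W[190:240,290:310,2]))
S=np.load("side.npz"); im2,W2=S["im"],S["W"]
for n,(u,v) in dict(mush=(239,166),sq=(254,180),pin=(253,215)).items():
    w=W2[v-14:v+14,u-14:u+14].reshape(-1,3); q=w[w[:,2]>.078]
    print(n,len(q),q.mean(0).round(4),q.max(0).round(4),q.min(0).round(4))
save("crop",im[160:225,140:310],4.5)
E
```

```text
mush 0.074 240 [0.4885 0.1023 0.0832] 0.0833 ((489.5268249511719, 102.9902572631836), (44.92996597290039, 43.20534133911133), 0.5553063154220581)
mush 0.036 155 [0.487  0.0902 0.0436] 0.0439 ((488.9650573730469, 102.53575897216797), (51.60022735595703, 51.127593994140625), 62.27235794067383)
sq 0.074 118 [ 0.5363 -0.0196  0.0849] 0.0848 ((536.8728637695312, -19.24515151977539), (28.091522216796875, 27.20694923400879), 62.03030776977539)
sq 0.036 239 [ 0.5337 -0.0226  0.0439] 0.0439 ((536.519287109375, -19.181617736816406), (52.36153793334961, 51.63401412963867), 64.34305572509766)
pin 0.074 30 [ 0.5166 -0.2199  0.0833] 0.083 ((516.5520629882812, -220.3579559326172), (13.165743827819824, 13.360329627990723), 86.34710693359375)
pin 0.036 329 [ 0.5159 -0.2195  0.0438] 0.0436 ((516.7113037109375, -219.90228271484375), (52.137939453125, 51.67211151123047), 12.642234802246094)
table -3.747743660919183e-05
mush 63 [0.4979 0.0718 0.0804] [0.5301 0.1137 0.0845] [ 0.4731 -0.0331  0.078 ]
sq 46 [ 0.5378 -0.0241  0.0817] [ 0.555  -0.0051  0.0845] [ 0.5224 -0.0399  0.0787]
pin 20 [ 0.5187 -0.2229  0.0801] [ 0.5259 -0.2137  0.0831] [ 0.5121 -0.2303  0.0781]
```

View pics/crop.png

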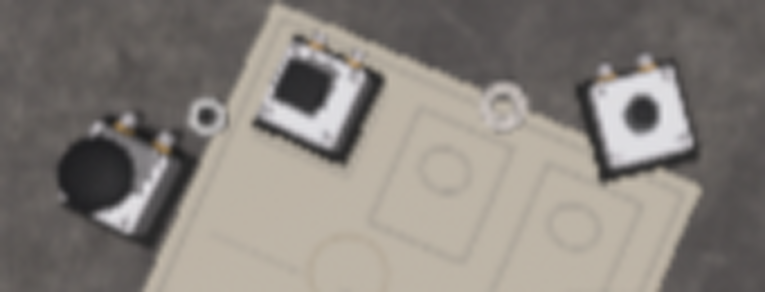

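The close crop confirms the choice: mushroom (95,172), square (303,85), pin (640,113), all on white blocks. The measured sizes fit: 45, 28 and 13 mm heads on 52 mm blocks, with tops at 83–85 mm. Before moving I check for tall obstacles nearby and work out the shifts.

```bash
cat >> h.py <<'E'
from scipy.spatial.transform import Rotation as Ro
G=dict(mush=[.4893,.1027],sq=[.5367,-.0192],pin=[.5166,-.2201])
def togo(n,tip):
    s=telemetry.observe(); R=Ro.from_euler("xyz",s["tool_rot"])
    d=R.inv().apply(np.array([*G[n],tip+.178])-s["tool_pos"])*1000
    print(n,"shift mm",d.round(1),"t",round(s["time"],2),"tip",(R.apply([0,0,.178])+s["tool_pos"]).round(4),"yaw",s["tool_rot"][2].round(3),"F",s["contact_force"].round(2),"open",round(s["opening"],4))
E
python3 - <<'E'
from h import *
W=np.load("top.npz")["W"].reshape(-1,3)
for n,g in G.items():
    d=W[:,:2]-g; r=np.hypot(*d.T); m=(r<.17)&(W[:,2]>.1)
    print(n,m.sum()); 
    if m.any(): i=np.where(m)[0]; j=i[np.argmin(r[i])]; print("nearest",W[j].round(3),"highest",W[i[np.argmax(W[i,2])]].round(3))
for n in G: togo(n,.14)
E
```

```text
mush 0
sq 0
pin 134
nearest [ 0.602 -0.299  0.101] highest [ 0.617 -0.311  0.151]
mush shift mm [-406.5 -233.6   86.4] t 0.1 tip [0.2114 0.4802 0.2261] yaw 2.727 F [ 1.19  0.04 -0.83] open 0.0919
sq shift mm [-499.  -326.1   86.5] t 0.1 tip [0.2114 0.4802 0.2261] yaw 2.727 F [ 1.19  0.04 -0.83] open 0.0919
pin shift mm [-561.5 -518.    86.7] t 0.1 tip [0.2114 0.4802 0.2261] yaw 2.727 F [ 1.19  0.04 -0.83] open 0.0919
```

```bash
python3 -m crank '[[-1,-34,-19,0,0],[-1,-68,-39,0,0],[-1,-102,-58,0,0],[-1,-136,-78,0,0],[-1,-170,-97,0,0],[-1,-204,-117,0,0],[-1,-238,-137,0,0],[-1,-272,-156,0,0],[-1,-306,-176,0,0],[-1,-340,-195,0,0],[-1,-374,-215,0,0],[-1,-406,-234,0,0]]' 10
python3 -m crank '[[-1,0,0,20,0],[-1,0,0,45,0],[-1,0,0,70,0],[-1,0,0,95,0],[-1,0,0,110,0],[-1,0,0,115,0],[-1,0,0,115,0],[-1,0,0,115,0],[-1,0,0,115,0]]'
python3 - <<'E'
from h import *
togo("mush",.0705)
save("w1",vision.read_camera("wrist")[0],1)
save("s1",vision.read_camera("side")[0][120:250,190:320],4)
E
```

```text
time: 1.1
tool_pos: [0.4897, 0.1007, 0.4045]
tool_rot: [-3.141, -0.0, 2.726]
contact_force: [1.3, 0.7, 1.2]
opening: 0.0162
grip_force: 0.0
time: 1.85
tool_pos: [0.4893, 0.1028, 0.2909]
tool_rot: [3.141, 0.002, 2.727]
contact_force: [-0.3, -0.5, 0.3]
opening: 0.0003
grip_force: 0.0
mush shift mm [ 0.  -0.1 42.4] t 1.85 tip [0.4897 0.1028 0.1129] yaw 2.727 F [-0.25 -0.52  0.34] open 0.0003
```

View pics/w1.png

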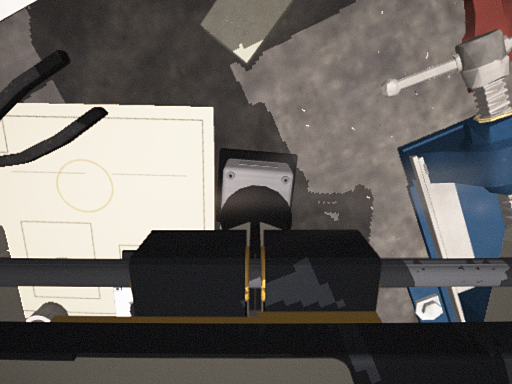

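View pics/s1.png

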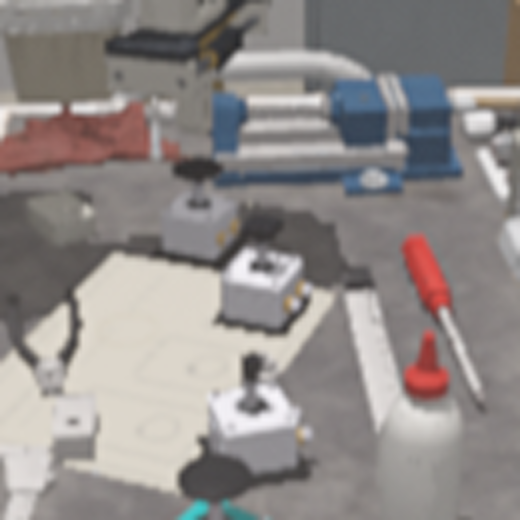

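In the wrist view the shut fingers (255,240) are centred over the mushroom head. In the side crop they stand above it at (197,165). I now press slowly.

```bash
python3 -m crank '[[-1,0,0,10,0],[-1,0,0,20,0],[-1,0,0,24,0],[-1,0,0,26,0],[-1,0,0,27,0],[-1,0,0,28,0],[-1,0,0,29,0],[-1,0,0,30,0],[-1,0,0,31,0],[-1,0,0,32,0],[-1,0,0,33,0],[-1,0,0,34,0]]'
python3 -c '
from h import *
togo("mush",.0705)'
```

```text
time: 2.95
tool_pos: [0.4888, 0.1027, 0.2557]
tool_rot: [3.142, 0.0, 2.727]
contact_force: [-1.5, 0.2, 3.7]
opening: 0.0005
grip_force: 1.3
mush shift mm [-0.5  0.2  7.2] t 2.95 tip [0.4888 0.1028 0.0777] yaw 2.727 F [-1.54  0.24  3.68] open 0.0005
```

```bash
python3 -m crank '[[-1,0,0,1,0],[-1,0,0,2,0],[-1,0,0,3,0],[-1,0,0,4,0],[-1,0,0,5,0],[-1,0,0,6,0],[-1,0,0,7,0],[-1,0,0,7.5,0],[-1,0,0,7.5,0]]'
python3 -c '
from h import *
togo("mush",.0705)'
```

```text
time: 3.7
tool_pos: [0.4888, 0.1027, 0.2481]
tool_rot: [3.142, -0.0, 2.727]
contact_force: [-2.3, -1.1, 1.8]
opening: 0.0006
grip_force: 1.1
mush shift mm [-0.4  0.1 -0.4] t 3.7 tip [0.4888 0.1028 0.0701] yaw 2.727 F [-2.31 -1.1   1.78] open 0.0006
```

```bash
python3 -m crank '[[-1,0,0,-2,0],[-1,0,0,-6,0],[-1,0,0,-16,0],[-1,0,0,-32,0],[-1,0,0,-46,0],[-1,-20,-20,-50,0],[-1,-40,-40,-50,0],[-1,-60,-60,-50,0],[-1,-80,-80,-50,0],[-1,-92.5,-92.5,-50,0],[-1,-92.5,-92.5,-50,0],[-1,-92.5,-92.5,-50,0]]'
python3 - <<'E'
from h import *
im,W=cloud("top")
for n,(u,v) in dict(mush=(162,198),sq=(210,179),pin=(282,185)).items():
    w=W[v-22:v+22,u-22:u+22].reshape(-1,3)
    for lo,hi in((.062,.092),(.036,.056)):
        q=w[(w[:,2]>lo)&(w[:,2]<hi)]
        if len(q)>2: print(n,np.median(q[:,2]).round(4),np.round(cv2.minAreaRect((q[:,:2]*1000).astype(np.float32))[0],1))
save("t2",im[160:225,140:310],4.5)
togo("sq",.0705)
E
```

```text
time: 4.7
tool_pos: [0.5364, -0.0199, 0.2988]
tool_rot: [3.141, 0.001, 2.725]
contact_force: [-0.2, 0.7, 0.5]
opening: 0.0002
grip_force: 0.0
mush 0.0697 [489. 103.]
mush 0.0436 [488.9 102.3]
pin 0.0839 [ 516.5 -220.2]
pin 0.0441 [ 516.8 -220.2]
sq shift mm [-0.6  0.1 50.2] t 4.75 tip [ 0.5361 -0.019   0.1207] yaw 2.726 F [0.08 0.43 0.3 ] open 0.0004
```

View pics/t2.png

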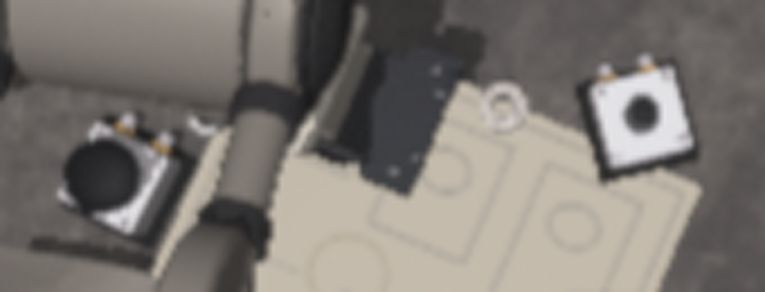

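The mushroom head at (100,175) is down: median height is 70 mm and its block is unmoved. The arm is over the square valve. Next press.

```bash
python3 -m crank '[[-1,0,0,10,0],[-1,0,0,20,0],[-1,0,0,28,0],[-1,0,0,32,0],[-1,0,0,34,0],[-1,0,0,35,0],[-1,0,0,36,0],[-1,0,0,37,0],[-1,0,0,38,0],[-1,0,0,39,0],[-1,0,0,40,0],[-1,0,0,41,0]]'
python3 -c '
from h import *
togo("sq",.0705)'
```

```text
time: 5.75
tool_pos: [0.5362, -0.0192, 0.2573]
tool_rot: [3.141, 0.0, 2.727]
contact_force: [-0.6, 1.8, 3.1]
opening: 0.0006
grip_force: 1.3
sq shift mm [-0.4  0.2  8.8] t 5.75 tip [ 0.5363 -0.0191  0.0793] yaw 2.727 F [-0.65  1.76  3.15] open 0.0006
```

```bash
python3 -m crank '[[-1,0,0,1,0],[-1,0,0,2,0],[-1,0,0,3,0],[-1,0,0,4,0],[-1,0,0,5,0],[-1,0,0,6,0],[-1,0,0,7,0],[-1,0,0,8,0],[-1,0,0,9,0],[-1,0,0,9,0]]'
python3 -m crank '[[-1,0,0,-2,0],[-1,0,0,-6,0],[-1,0,0,-16,0],[-1,0,0,-32,0],[-1,0,0,-46,0],[-1,-10,-32,-50,0],[-1,-22,-68,-50,0],[-1,-34,-104,-50,0],[-1,-46,-140,-50,0],[-1,-57,-170,-50,0],[-1,-62.5,-192,-50,0],[-1,-62.5,-192,-50,0]]'
python3 -m crank '[[-1,0,0,0,0],[-1,0,0,0,0]]'
python3 - <<'E'
from h import *
im,W=cloud("top")
for n,(u,v) in dict(mush=(162,198),sq=(210,179)).items():
    w=W[v-22:v+22,u-22:u+22].reshape(-1,3)
    for lo,hi in((.062,.092),(.036,.056)):
        q=w[(w[:,2]>lo)&(w[:,2]<hi)]
        if len(q)>2: print(n,np.median(q[:,2]).round(4),np.round(cv2.minAreaRect((q[:,:2]*1000).astype(np.float32))[0],1))
togo("pin",.0705)
save("w3",vision.read_camera("wrist")[0],1)
E
```

```text
time: 6.58
tool_pos: [0.5363, -0.0192, 0.2481]
tool_rot: [3.141, 0.0, 2.727]
contact_force: [0.1, 2.2, 2.7]
opening: 0.0004
grip_force: 1.1
time: 7.58
tool_pos: [0.5154, -0.2245, 0.2991]
tool_rot: [-3.14, 0.002, 2.723]
contact_force: [-0.4, -0.6, 0.3]
opening: 0.0007
grip_force: 0.0
time: 7.75
tool_pos: [0.516, -0.2197, 0.2986]
tool_rot: [3.141, 0.0, 2.727]
contact_force: [0.1, -0.2, -0.2]
opening: 0.0006
grip_force: 0.0
mush 0.0699 [488.9 103.2]
mush 0.0436 [489. 103.]
sq 0.0708 [536.  -19.5]
sq 0.0437 [536.4 -19.4]
pin shift mm [-0.8 -0.6 50.1] t 7.8 tip [ 0.5161 -0.2192  0.1206] yaw 2.727 F [ 0.39  0.57 -0.46] open 0.0006
```

View pics/w3.png

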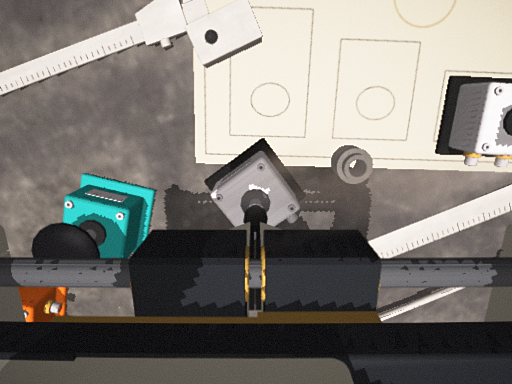

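The square valve is down at 71 mm and unmoved. In the wrist view the pin head (255,212) is in line with the fingertips. Next I press it, with a 0.7 mm correction.

```bash
python3 -m crank '[[-1,-0.7,-0.5,10,0],[-1,-0.7,-0.5,20,0],[-1,-0.7,-0.5,28,0],[-1,-0.7,-0.5,32,0],[-1,-0.7,-0.5,34,0],[-1,-0.7,-0.5,35,0],[-1,-0.7,-0.5,36,0],[-1,-0.7,-0.5,37,0],[-1,-0.7,-0.5,38,0],[-1,-0.7,-0.5,39,0],[-1,-0.7,-0.5,40,0],[-1,-0.7,-0.5,41,0]]'
python3 -c '
from h import *
togo("pin",.0705)'
```

```text
time: 8.85
tool_pos: [0.5165, -0.2209, 0.2574]
tool_rot: [3.142, 0.001, 2.727]
contact_force: [-0.1, -0.4, 2.0]
opening: 0.0003
grip_force: 1.3
pin shift mm [0.3 0.8 8.9] t 8.85 tip [ 0.5166 -0.2209  0.0794] yaw 2.727 F [-0.13 -0.38  2.02] open 0.0003
```

```bash
python3 -m crank '[[-1,0,0,1,0],[-1,0,0,2,0],[-1,0,0,3,0],[-1,0,0,4,0],[-1,0,0,5,0],[-1,0,0,6,0],[-1,0,0,7,0],[-1,0,0,8,0],[-1,0,0,9,0],[-1,0,0,9,0]]'
python3 -m crank '[[-1,0,0,-2,0],[-1,0,0,-6,0],[-1,0,0,-16,0],[-1,0,0,-32,0],[-1,0,0,-60,0],[-1,0,0,-95,0],[-1,20,0,-120,0],[-1,50,0,-130,0],[-1,85,0,-130,0],[-1,120,0,-130,0],[-1,140,0,-130,0],[-1,140,0,-130,0]]'
python3 -m crank '[[-1,0,0,0,0],[-1,0,0,0,0],[-1,0,0,0,0],[-1,0,0,0,0]]'
python3 - <<'E'
from h import *
for cam in ("top","side"):
  im,W=cloud(cam); W=W.reshape(-1,3)
  for n,g in G.items():
    w=W[np.hypot(*(W[:,:2]-g).T)<.04]
    for lo,hi in((.062,.092),(.036,.056)):
        q=w[(w[:,2]>lo)&(w[:,2]<hi)]
        if len(q)>2: print(cam,n,len(q),np.median(q[:,2]).round(4),np.round(cv2.minAreaRect((q[:,:2]*1000).astype(np.float32)),1) if 0 else np.round(cv2.minAreaRect((q[:,:2]*1000).astype(np.float32))[0],1))
  save("f"+cam,im,1.5)
E
```

```text
time: 9.68
tool_pos: [0.5165, -0.2209, 0.248]
tool_rot: [3.142, 0.0, 2.727]
contact_force: [0.3, 0.6, 3.3]
opening: 0.0004
grip_force: 1.1
time: 10.68
tool_pos: [0.3852, -0.1626, 0.379]
tool_rot: [3.141, -0.002, 2.727]
contact_force: [0.0, -0.7, 0.8]
opening: 0.0005
grip_force: 0.0
time: 11.02
tool_pos: [0.3891, -0.1649, 0.3782]
tool_rot: [3.142, 0.0, 2.727]
contact_force: [0.6, -0.4, -0.0]
opening: 0.0006
grip_force: 0.0
top mush 235 0.0699 [489.2 102.6]
top mush 142 0.0438 [489.  102.6]
top sq 112 0.0707 [536.2 -19.4]
top sq 245 0.0438 [536.4 -19.2]
top pin 25 0.0704 [ 516.5 -220.1]
top pin 329 0.0439 [ 516.7 -220.2]
side mush 65 0.0665 [489.9  96.2]
side mush 109 0.0408 [490.1  99.2]
side sq 48 0.067 [538.6 -21.7]
side sq 132 0.0409 [537.3 -23.7]
side pin 25 0.0671 [ 518.4 -224.2]
side pin 217 0.041 [ 518.6 -224. ]
```

View pics/fside.png

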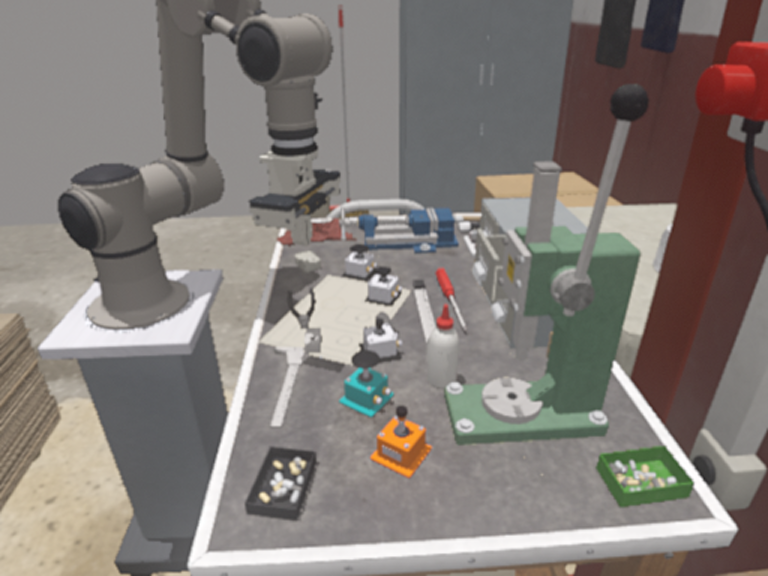

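The side view shows all three white valves pressed, at (360,262), (382,285) and (380,335). The look-alikes are untouched and the arm is clear.

```bash
python3 -c '
from cell import ticket
print(ticket.hand_in())'
```

```text
the job is handed in; nothing more can be done
None
```

I pressed the three valves in order (mushroom, square, pin); all heads ended at about 70–71 mm (fully down), the blocks had not moved, and I handed the job in about 11 s into the 48 s limit.

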